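# Load and clamp a drilling jig

### The job

Load the drilling jig: push the pine blank along its channel until its end is against the stop, then lower the long drill plate over both dowels so that it lies flat on the blank. Then swing the strap over the plate as far as its stop pin and turn the knurled thumbscrew clockwise until its shoulder is down on the strap, stopping as soon as it goes tight: do not force it. Leave the other things on the bench where they are.

Things in the scene. Friction and masses are not known exactly. Their poses are not given: they have to be found in the camera images.
- jig_seat (a point): on the fixed drilling jig, 30 mm above the bench: centre of the drill plate's underside once loaded. Axes: x from the front (robot) to the rear rail, y along the channel, z up. Plywood base 12 mm thick (x -80 to 80, y -120 to 85 mm from here); channel 62 mm wide along y between two dark wooden rails (28 mm above the bench); a wooden stop across it, face at y = -100 mm; the +y end is open
- dowel_front (a point): tip of the steel dowel on the front rail, 46 mm above the bench; 10 mm diameter, 18 mm tall above the rail, the top 6 mm tapering to a 4 mm nose. It stands 50 mm from jig_seat on the -x side
- dowel_rear (a point): tip of the equal dowel on the rear rail, 50 mm from jig_seat on the +x side; the dowels are 100 mm apart
- blank: pine blank 60 x 200 x 18 mm, loose in the channel on the jig's base; its origin is its centre, its long side is its y axis (along the channel). At the start it sticks out too far at the open +y end; against the stop, its centre is on jig_seat's y and its +y end stands out 15 mm beyond the base. It slides with about 1 N
- plate: long aluminium drill plate 130 x 50 x 8 mm, 0.1 to 0.19 kg, flat on the bench to the left or right of the jig; origin at its centre, half-way up; x along its length. Two plain 12 mm holes on its centre line, 50 mm either side of the centre, take the dowels; two flush steel bushings lie between. It fits either way round; grip it at the middle across the 50 mm width
- strap_pivot (a point): axis of the post on which the clamp strap swings, fixed on the jig's rear rail, at 55 mm x and -75 mm y from jig_seat, at the strap's mid-height, about 50 mm above the bench
- strap_mid (a point): point on the middle of the steel strap, 45 mm from the pivot; the strap is a bar 22 mm wide and 8 mm thick (46 to 54 mm above the bench), whose far end carries the thumbscrew 93 mm from the pivot. Its x axis points from the pivot to the thumbscrew
- strap (a joint): angle of the strap, rad: 0 against its stop pin, with the thumbscrew over the middle of the plate; grows counter-clockwise seen from above as it is swung open, up to 2.1. It stays where it is left (0.12 N m of friction)
- screw_head (a point): centre of the knurled brass thumbscrew head, on its upright axis; the head is 32 mm in diameter and 16 mm high, about 76 mm above the bench. Below the head a 19 mm shoulder comes down on a rubber washer on the strap's eye; the washer's top is 57 mm above the bench, about 8 mm below the head when seated. Its axes turn with the screw
- screw (a joint): turn of the thumbscrew, rad: 0 backed out, grows clockwise seen from above, which screws it down 4 mm a turn (0.64 mm per rad). It turns freely with about 0.05 N m; its foot meets the loaded plate at about 3.0, and at 3.8 the shoulder is down and the screw turns no further: from there the torque climbs and does not fade while it is held. It stays where it is left
- spindle: the whole thumbscrew: threaded stem and rubber foot, 17 mm in diameter, that presses on the plate with about 20 N when the shoulder is down; origin at the centre of the foot's face
- spare: bystander: square aluminium drill plate 80 x 80 x 8 mm with four bushings, lying flat on the other side of the jig; origin at its centre
- lens: bystander: reading glass with a green 90 mm rim and a yellow handle, lying beyond the jig; origin under the glass's centre
- glue: bystander: white glue bottle, 56 mm diameter and 150 mm high, standing beyond the jig; origin under its centre
- washer (a joint): twist of the rubber washer under the thumbscrew's shoulder, rad, clockwise from above: near 0 while the screw turns freely; once the shoulder is down, the washer twists with the head, 0.1 rad for each 0.3 N m on the head, and springs back when let go
Things that resemble listed ones, but are neither listed nor needed, are in the scene too. Leave any purple look-alike of the blank alone.

How it is judged:
By the outcome, as a careful person would: the job done as asked, in the order asked, and still so for the second after the job is handed in, with the robot touching nothing.
It also fails if it takes over 72 s, if anything falls off the work surface, if the arm or the gripper's body presses on something with over 40 N, if the wrist force passes 120 N, or if a joint passes its speed limit or range.

### The arm

A 7-joint arm with a two-finger parallel gripper is mounted at the origin on the work surface. World frame = base frame: x ahead of the robot, y to its left, z up, the work surface at z = 0. Lengths are in m, angles in rad, forces in N, time in s.
With the tool pointing down it reaches from about 0.425 to 0.95 m from the base axis. Payload 4.7 kg.
Tool frame: the origin (TCP) lies midway between the tips of the shut fingers; the grasp point (between the pads) lies 19 mm behind it; z points along the fingers, y is the direction in which the jaws open and shut (so a half turn about z gives the same grasp; the last joint's range is limited). The gripper opens to 85 mm and grips with 20 to 120 N. Pads are 22 mm wide; open, the fingers measure 114 mm over their backs; the gripper's body (76 mm by 85 mm) begins 54 mm behind the grasp point. The pads swing forward as they close: fully open they stand 13 mm farther back than shut.
Start: joints at [-1.342, 0.469, -0.049, 1.532, 0.024, 1.141, -0.082], TCP at [0.172, 0.653, 0.231] pointing down, gripper open.
Joint ranges: [-2.59, 2.59], [-0.33, 1.99], [-1.39, 1.29], [0.1, 2.45], [-1.04, 4.18], [0.21, 1.99], [-2.66, 2.66]. Speed limits (rad/s): [2.57, 2.57, 3.14, 3.14, 3.14, 3.14, 3.14].

### API

Orientations are given as [roll, pitch, yaw] about the fixed x, y, z axes, in that order (R = Rz(yaw) Ry(pitch) Rx(roll)).
In Python, from rig import status, capture, calibration, hand_in gives the robot as it stands. The module is installed in compiled form; this text tells all that it offers.
- The arm moves only by the tool send_rows, never from a script. Its argument "targets" is a list of rows, each a list of 3 entries, a list of its own where there are three numbers: the shift along the tool's x, y, z in m, then the turn, a rotation vector about the tool's x, y, z in degrees, then the opening, from -1 (shut) to 1 (fully open). In form: [[[tx, ty, tz], [wx, wy, wz], hand], ...]. A call has exactly 10 rows; each row is the pose to reach, as a shift and turn from the pose commanded when the call began, along the tool's axes at that moment; what a row does not reach only later rows make up. A row lasts 1/10 s, in which the tool goes at most 50 mm and 8.59 degrees, less where a joint would pass 70% of its speed; a pose out of reach is approached as far as the arm can. A call with a gripper value outside its range is refused whole. The fingers move at their own pace and stop on an object; "grip_force" is the grip in N (left out, the last holds). Time passes only in rows, so rows that repeat a pose let the fingers close, or fill a call up. It gives the time, the measured TCP pose, the force and the opening at its end, in the units of the state.
- status.state(): the state, without advancing time (a new reading comes with each control period).
- capture(name): name is "scene" or "side" or "wrist"; returns the picture (420x560x3 uint8, red, green, blue); there is no depth.
- calibration(name): a dict with "K" (3x3 intrinsics, pixels), "rvec" (rotation vector, rad) and "tvec" (3), from world to camera coordinates, as OpenCV has them; the wrist camera has in their place "T_tool_cam" (4x4, takes a point from camera to tool coordinates, whose origin is the TCP and whose axes are the flange's). Camera axes: x right, y down, z forward; pixel columns grow to the right and rows downward; lengths in m; the calibration is good to about 2 mm. A picture is of the moment at which its call begins: read the wrist's pose just before it. calibration takes no time and is no camera call.
- hand_in(): hands the job in, once; it reports no verdict.
The state is a dict: "t": time; "joint_pos": joint angles; "qd": joint speeds; "joint_torque": joint torques, N m; "tool_pos": TCP position; "orientation": TCP orientation; "wrist_force": force on the tool from outside, world axes, zero at the start; "ft_torque": the same for the moment, N m; "finger_gap": finger opening in m.
Only numpy, scipy, OpenCV 4.12 (cv2) and the standard library are available. Lean on these libraries where they do the work, as an engineer would, in place of code of your own. Each camera call takes 0.05 s, during which the arm holds its last target. There are 200 camera calls.

## Working session

There is one attempt and no reset: what is moved stays moved. The work goes in short steps, Python scripts to look and compute and a tool call to move; the robot and the scene stay as the last step left them, time stands still between calls to the robot, and variables do not carry over. Pictures are saved under pics/ and viewed, about 8 in all and at most 12, crops included, and the job is handed in when it is done.

Besides the shell and the picture viewer there is one more tool, called as name(argument=value, ...), one argument or row to a line, values as JSON. send_rows: Moves the arm, as the interface text tells. Its arguments: {"type":"object","properties":{"targets":{"type":"array"},"grip_force":{"type":"number"}},"required":["targets"]}

```bash
mkdir -p pics
cat > h.py <<'E'
import numpy as np, cv2
from rig import status, capture, calibration, hand_in
from scipy.spatial.transform import Rotation as R
def snap(n,f=None):
    s=status.state(); im=capture(n)
    if f: cv2.imwrite('pics/'+f,cv2.cvtColor(im,cv2.COLOR_RGB2BGR))
    return im,s
def campose(n,s=None):
    c=calibration(n); K=np.array(c['K'])
    if n!='wrist':
        Rm=R.from_rotvec(np.ravel(c['rvec'])).as_matrix(); t=np.ravel(c['tvec']); return K,Rm.T,-Rm.T@t
    T=np.array(c['T_tool_cam']); Rt=R.from_euler('xyz',s['orientation']).as_matrix()
    return K,Rt@T[:3,:3],Rt@T[:3,3]+np.array(s['tool_pos'])
def ray(P,uv):
    K,Rc,o=P; d=Rc@np.linalg.solve(K,[uv[0],uv[1],1]); return o,d/np.linalg.norm(d)
def onz(P,uv,z):
    o,d=ray(P,uv); return o+d*(z-o[2])/d[2]
def tri(*obs):
    A=np.zeros((3,3));b=np.zeros(3)
    for P,uv in obs:
        o,d=ray(P,uv);M=np.eye(3)-np.outer(d,d);A+=M;b+=M@o
    return np.linalg.solve(A,b)
def proj(P,X):
    K,Rc,o=P; v=K@(Rc.T@(np.array(X)-o)); return v[:2]/v[2]
E
python3 - <<'E'
from h import *
np.set_printoptions(precision=4,suppress=True)
a,s=snap('scene','scene0.png'); b,_=snap('side','side0.png'); w,_=snap('wrist','w0.png')
print(s)
for n in('scene','side'):
    P=campose(n);print(n,P[0].ravel(),P[2],P[1][:,2])
print(calibration('wrist'))
o=np.hstack([a,b]); cv2.imwrite('pics/two.png',cv2.cvtColor(np.vstack([a]),cv2.COLOR_RGB2BGR))
E
```

```text
{'t': 0.0, 'joint_pos': array([-1.3419,  0.4694, -0.0486,  1.5337,  0.0241,  1.141 , -0.0823]), 'qd': array([ 0.0002,  0.001 , -0.0004,  0.0004, -0.001 ,  0.0014, -0.0002]), 'joint_torque': array([  0.0003, -51.0305,  -0.0469, -23.7715,   0.0107,   0.0077,
         0.    ]), 'tool_pos': array([0.1719, 0.6521, 0.2302]), 'orientation': array([-3.1396,  0.0001,  2.8838]), 'wrist_force': array([ 1.5006, -0.2538, -0.2367]), 'ft_torque': array([-0.0233, -0.0444, -0.029 ]), 'finger_gap': 0.08522198903210265}
scene [521.801    0.     273.0233   0.     521.801  208.2407   0.       0.
   1.    ] [0.9394 0.7053 1.0648] [-0.3603 -0.5399 -0.7607]
side [416.9775   0.     277.5753   0.     416.9775 208.7968   0.       0.
   1.    ] [ 0.3323 -0.8945  0.6251] [ 0.1254  0.8399 -0.528 ]
{'K': array([[346.6838,   0.    , 280.6567],
       [  0.    , 346.6838, 210.9234],
       [  0.    ,   0.    ,   1.    ]]), 'T_tool_cam': array([[-0.0006, -0.9583, -0.2857,  0.0747],
       [ 1.    , -0.0008,  0.0007,  0.0007],
       [-0.0009, -0.2857,  0.9583, -0.1438],
       [ 0.    ,  0.    ,  0.    ,  1.    ]])}
```

View pics/scene0.png

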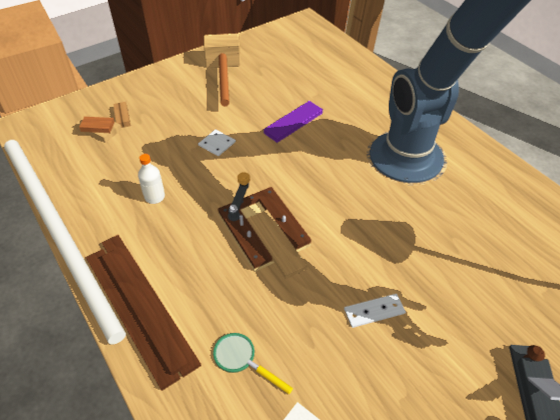

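View pics/side0.png

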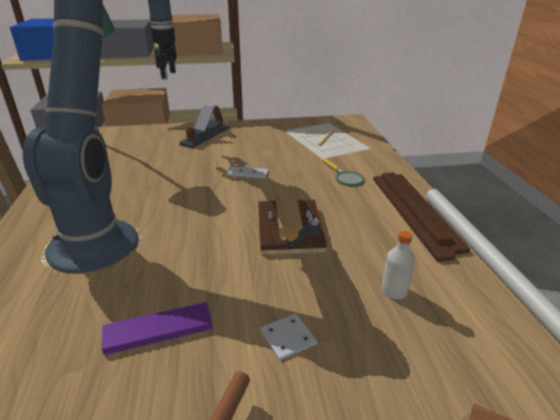

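Scene: jig at about (264,228), with the strap and brass head upper left at (240,190). The long plate is at (375,310), the square spare at (217,143), the purple look-alike at (294,121), the bottle at (150,180) and the lens at (234,352). The side view agrees: jig (291,226), plate (247,173), spare (288,336). I'll enlarge both views of the jig and plate.

Run:
```python
from h import *
np.set_printoptions(precision=3,suppress=True)
a=cv2.imread('pics/scene0.png');b=cv2.imread('pics/side0.png')
c=cv2.resize(a[165:345,200:420],None,fx=2.6,fy=2.6,interpolation=cv2.INTER_CUBIC)   # 572x468
c1=cv2.resize(a[165:285,200:320],(480,480),interpolation=cv2.INTER_CUBIC)
c2=cv2.resize(b[190:260,250:330],(320,280),interpolation=cv2.INTER_CUBIC)
c3=cv2.resize(a[285:335,340:410],(280,200),interpolation=cv2.INTER_CUBIC)
o=np.zeros((480,800,3),np.uint8);o[:480,:480]=c1;o[:280,480:]=c2;o[280:480,480:760]=c3
cv2.imwrite('pics/crop1.png',o)
P=campose('scene');Q=campose('side')
for n,p in dict(blank_far=(250,210),jigc=(264,228),plate=(375,310),spare=(217,143),glue=(152,200),lens=(234,352),base=(408,155)).items(): print(n,onz(P,p,0.02))
for n,p in dict(jig=(291,226),plate=(247,173),spare=(288,336)).items(): print(n,onz(Q,p,0.02))
```

```text
blank_far [ 0.498 -0.065  0.02 ]
jigc [0.501 0.006 0.02 ]
plate [0.422 0.343 0.02 ]
spare [ 0.441 -0.338  0.02 ]
glue [ 0.696 -0.241  0.02 ]
lens [0.738 0.252 0.02 ]
base [0.01  0.013 0.02 ]
jig [ 0.498 -0.02   0.02 ]
plate [0.411 0.296 0.02 ]
spare [ 0.43  -0.374  0.02 ]
```

View pics/crop1.png

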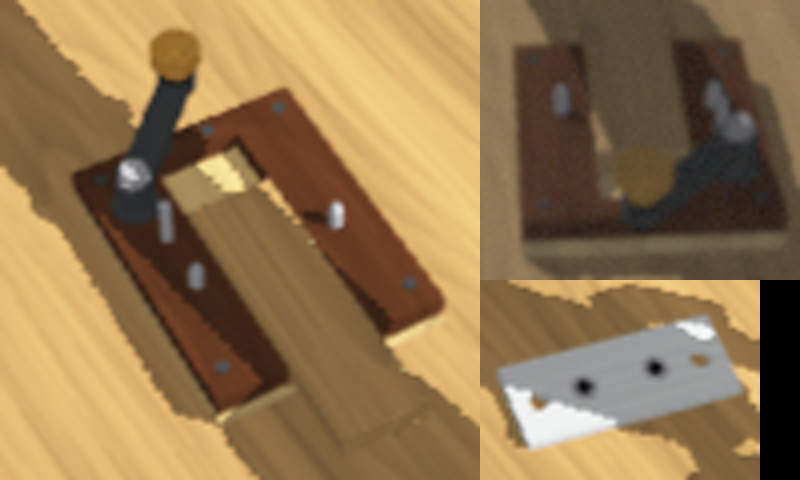

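The crop confirms it. The long plate (4 holes in line) is at scene (375,310) and the square one is the spare. The blank is pulled about 30 mm out toward +y. The strap is swung open past the stop end, with the brass head at scene (243,178). Next I'll move the wrist camera over the jig and plate.

```bash
cat >> h.py <<'E'
def go(x,y,z,yaw=None,s=None):
    """print tool-axes shift (m) and tool-z turn (deg) to reach x,y,z,yaw(deg)"""
    s=s or status.state(); Rt=R.from_euler('xyz',s['orientation']).as_matrix()
    d=Rt.T@(np.array([x,y,z])-s['tool_pos'])
    out=f"shift {np.round(d,4).tolist()}"
    if yaw is not None:
        Rd=R.from_euler('xyz',[np.pi,0,np.radians(yaw)]).as_matrix()
        out+=f" turn {np.round(np.degrees(R.from_matrix(Rt.T@Rd).as_rotvec()),2).tolist()}"
    print(out)
E
python3 -c "
from h import *
go(.46,.15,.30,180)"
```

```text
shift [-0.4066, -0.4123, -0.0688] turn [-0.08, -0.01, -14.77]
```

send_rows(
  targets=[
    [[-0.033,-0.033,-0.006],[0,0,-1.5],1],
    [[-0.068,-0.068,-0.012],[0,0,-3],1],
    [[-0.103,-0.103,-0.018],[0,0,-4.5],1],
    [[-0.138,-0.138,-0.024],[0,0,-6],1],
    [[-0.173,-0.173,-0.03],[0,0,-7.5],1],
    [[-0.208,-0.208,-0.036],[0,0,-9],1],
    [[-0.243,-0.243,-0.042],[0,0,-10.5],1],
    [[-0.278,-0.278,-0.048],[0,0,-12],1],
    [[-0.313,-0.313,-0.054],[0,0,-13.5],1],
    [[-0.34,-0.34,-0.06],[0,0,-14.7],1],
  ],
)

```text
t: 1.15
tool_pos: [0.4152, 0.234, 0.2916]
orientation: [-3.141, 0.0, 3.139]
wrist_force: [-0.2, 0.7, 0.0]
finger_gap: 0.0851
```

Run:
```python
from h import *
w,s=snap('wrist','w1.png'); np.save('s1.npy',s,allow_pickle=True)
go(.47,.02,.28,180,s)
```

```text
shift [-0.0554, -0.2138, 0.0116] turn [-0.02, 0.02, -0.17]
```

View pics/w1.png

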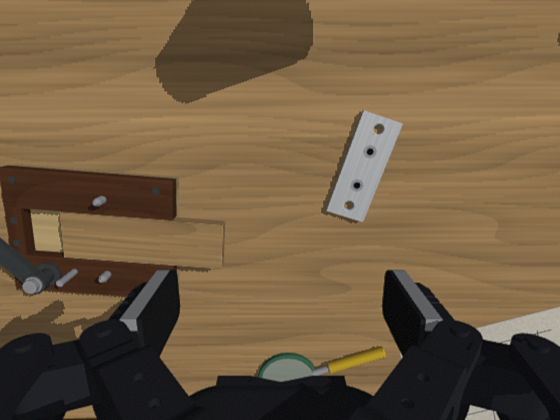

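send_rows(
  targets=[
    [[-0.006,-0.026,0.001],[0,0,0],-1],
    [[-0.012,-0.052,0.003],[0,0,0],-1],
    [[-0.018,-0.078,0.004],[0,0,0],-1],
    [[-0.024,-0.104,0.006],[0,0,0],-1],
    [[-0.03,-0.13,0.007],[0,0,0],-1],
    [[-0.036,-0.156,0.008],[0,0,0],-1],
    [[-0.042,-0.18,0.009],[0,0,0],-1],
    [[-0.048,-0.2,0.011],[0,0,0],-1],
    [[-0.055,-0.214,0.011],[0,0,0],-1],
    [[-0.055,-0.214,0.011],[0,0,0],-1],
  ],
)

```text
t: 2.2
tool_pos: [0.4692, 0.0214, 0.2802]
orientation: [-3.141, -0.0, 3.136]
wrist_force: [-1.9, 0.6, 0.1]
finger_gap: -0.0
```

Wrist picture 1: the jig is at left, with the front dowel tip near (96,202), the rear dowel at (100,277) and the post at (33,285). The blank's +y end is at u≈223. The plate's holes are at (379,129) and (349,205). Now the closer view over the jig.

Run:
```python
from h import *
w,s=snap('wrist','w2.png'); np.save('s2.npy',s,allow_pickle=True)
c=cv2.resize(cv2.imread('pics/w2.png')[60:400,60:500],None,fx=1.75,fy=1.75,interpolation=cv2.INTER_CUBIC)
cv2.imwrite('pics/w2c.png',c)
```

```text
(no output)
```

View pics/w2c.png

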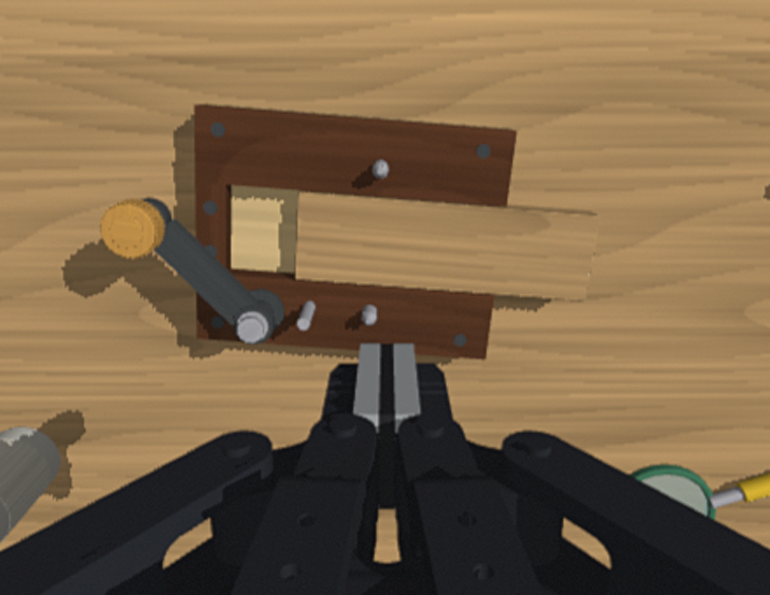

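```bash
cat > m.py <<'E'
from h import *
np.set_printoptions(precision=4,suppress=True)
s1=np.load('s1.npy',allow_pickle=True).item();s2=np.load('s2.npy',allow_pickle=True).item()
W1=campose('wrist',s1);W2=campose('wrist',s2)
i1=cv2.imread('pics/w1.png');i2=cv2.imread('pics/w2.png')
def blob(im,c,r,f):
    u,v=map(int,c);p=im[v-r:v+r+1,u-r:u+r+1].astype(int);m=f(p).astype(np.uint8)
    n,l,st,ce=cv2.connectedComponentsWithStats(m)
    k=min(range(1,n),key=lambda k:np.hypot(*(ce[k]-r))-0.05*st[k,4])
    return ce[k]+[u-r,v-r],st[k]
grey=lambda p:(np.ptp(p,axis=2)<25)&(p.mean(2)>95)
dark=lambda p:(p.mean(2)<60)
cr=lambda x,y:(60+x/1.75,60+y/1.75)
E
cat > a.py <<'E'
from m import *
D={}
for n,c1,c2 in(('front',(98,202),cr(381,169)),('rear',(104,277),cr(369,315))):
    a,sa=blob(i1,c1,10,grey);b,sb=blob(i2,c2,10,grey)
    D[n]=tri((W1,a),(W2,b));print(n,a,sa,b,sb,D[n],onz(W1,a,.037),onz(W2,b,.037))
hsv=cv2.cvtColor(i2,cv2.COLOR_BGR2HSV)
m=cv2.inRange(hsv,(10,130,120),(25,255,255))[150:230,100:170];print('head',cv2.minEnclosingCircle(max(cv2.findContours(m,0,2)[0],key=cv2.contourArea)))
for n,c in dict(railFL=(196,105),railFR=(516,130),railRR=(487,358),stopF=(231,186),stopR=(231,268)).items():
    print(n,onz(W2,cr(*c),.028))
print('blank end',[onz(W2,cr(*c),.03) for c in((597,213),(583,299),(299,193),(295,279))])
print('post',tri((W1,(33,286)),(W2,cr(252,327))))
# plate: mask in w1
g=i1.astype(int);m=((np.ptp(g,axis=2)<25)&(g.mean(2)>120)).astype(np.uint8);m[:, :310]=0;m[240:]=0;m[:, 420:]=0
ct=max(cv2.findContours(m,0,2)[0],key=cv2.contourArea);r=cv2.minAreaRect(ct);print('plate',r)
bx=cv2.boxPoints(r);print([onz(W1,p,.008) for p in bx], onz(W1,r[0],.008))
for c in((379,129),(349,205)):print('hole',onz(W1,c,.008))
print('holemid',onz(W1,(364,167),.008))
P=campose('scene');a=cv2.imread('pics/scene0.png');g=a.astype(int)
print('scene plate',tri((W1,(364,167)),(P,(375.5,310.5))))
E
python3 a.py
```

```text
front [ 98.9048 200.4286] [ 5  4 13 10 84] [277.8103 155.8103] [ 7  5  8 10 58] [0.446  0.0196 0.0373] [0.4459 0.0194 0.037 ] [0.4463 0.0197 0.037 ]
rear [104.3412 276.3647] [ 5  4 12 11 85] [271.2388 239.4179] [ 8  4  7 12 67] [0.5456 0.011  0.037 ] [0.5456 0.011  0.037 ] [0.5457 0.011  0.037 ]
head ((35.0, 40.0), 18.43918800354004)
railFL [ 0.4073 -0.097   0.028 ]
railFR [0.424  0.1059 0.028 ]
railRR [0.5833 0.0941 0.028 ]
stopF [ 0.4589 -0.079   0.028 ]
stopR [ 0.5151 -0.0834  0.028 ]
blank end [array([0.4779, 0.162 , 0.03  ]), array([0.5382, 0.158 , 0.03  ]), array([ 0.4634, -0.0343,  0.03  ]), array([ 0.5226, -0.0398,  0.03  ])]
post [ 0.546  -0.0645  0.0595]
plate ((364.11883544921875, 166.7292022705078), (41.36513900756836, 108.11895751953125), 20.323137283325195)
[array([0.4677, 0.2935, 0.008 ]), array([0.3428, 0.3337, 0.008 ]), array([0.3594, 0.3812, 0.008 ]), array([0.4874, 0.3447, 0.008 ])] [0.4116 0.3389 0.008 ]
hole [0.3661 0.3538 0.008 ]
hole [0.4608 0.3228 0.008 ]
holemid [0.412  0.3388 0.008 ]
scene plate [0.4131 0.3393 0.0037]
```

Dowels triangulate to 99.97 mm apart at mid-height 37 mm, so seat ≈ (0.4958, 0.0153) and the jig is yawed −4.9°. The post fits the predicted pivot to 2 mm. The blank's end is about 45 mm out. Next is the push.

```bash
cat >> h.py <<'E'
SEAT=np.array([.4958,.0153]);XH=np.array([.9963,-.0860]);YH=np.array([.0860,.9963]);JY=-4.93
def J(x,y): return SEAT+x/1000*XH+y/1000*YH
def toJ(p): d=np.array(p[:2])-SEAT; return 1000*np.array([d@XH,d@YH])
E
python3 - <<'E'
from h import *
go(*J(0,180),.06,180+JY); print(J(0,180))
E
```

```text
shift [-0.0421, 0.1718, 0.2201] turn [0.01, -0.03, 4.75]
[0.51128  0.194634]
```

send_rows(
  targets=[
    [[-0.005,0.02,0.02],[0,0,0.5],-1],
    [[-0.01,0.04,0.045],[0,0,1],-1],
    [[-0.015,0.065,0.07],[0,0,1.5],-1],
    [[-0.02,0.09,0.1],[0,0,2],-1],
    [[-0.025,0.115,0.13],[0,0,2.5],-1],
    [[-0.03,0.14,0.16],[0,0,3],-1],
    [[-0.036,0.16,0.185],[0,0,4],-1],
    [[-0.042,0.172,0.205],[0,0,4.75],-1],
    [[-0.042,0.172,0.22],[0,0,4.75],-1],
    [[-0.042,0.172,0.225],[0,0,4.75],-1],
  ],
)

```text
t: 3.25
tool_pos: [0.5091, 0.1969, 0.0534]
orientation: [-3.141, -0.004, 3.06]
wrist_force: [0.4, 0.3, -0.3]
finger_gap: 0.0001
```

send_rows(
  targets=[
    [[0,0,0.015],[0,0,0],-1],
    [[0,0,0.03],[0,0,0],-1],
    [[0,0,0.038],[0,0,0],-1],
    [[0,-0.008,0.038],[0,0,0],-1],
    [[0,-0.016,0.038],[0,0,0],-1],
    [[0,-0.024,0.038],[0,0,0],-1],
    [[0,-0.032,0.038],[0,0,0],-1],
    [[0,-0.04,0.038],[0,0,0],-1],
    [[0,-0.048,0.038],[0,0,0],-1],
    [[0,-0.055,0.038],[0,0,0],-1],
  ],
)

```text
t: 4.25
tool_pos: [0.5065, 0.1396, 0.0175]
orientation: [3.141, 0.0, 3.057]
wrist_force: [0.3, 0.8, -0.2]
finger_gap: 0.0
```

send_rows(
  targets=[
    [[0,-0.001,0],[0,0,0],-1],
    [[0,-0.002,0],[0,0,0],-1],
    [[0,-0.003,0],[0,0,0],-1],
    [[0,-0.004,0],[0,0,0],-1],
    [[0,-0.005,0],[0,0,0],-1],
    [[0,-0.006,0],[0,0,0],-1],
    [[0,-0.007,0],[0,0,0],-1],
    [[0,-0.008,0],[0,0,0],-1],
    [[0,-0.009,0],[0,0,0],-1],
    [[0,-0.01,0],[0,0,0],-1],
  ],
)

```text
t: 5.25
tool_pos: [0.5056, 0.1303, 0.0173]
orientation: [3.142, -0.0, 3.057]
wrist_force: [-0.4, 0.1, -0.9]
finger_gap: 0.0002
```

Run:
```python
from h import *
w,s=snap('wrist','w3.png');print(s['tool_pos'],toJ(s['tool_pos']),s['wrist_force'])
```

```text
[0.50561294 0.13030901 0.01727917] [-1.14140704e-01  1.15427392e+02] [-0.43157229  0.07580072 -0.89823333]
```

View pics/w3.png

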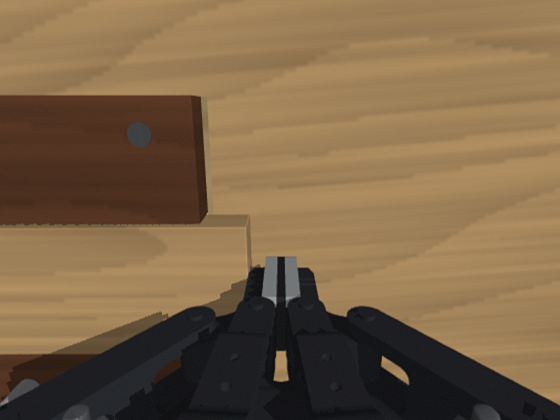

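Wrist picture 3: the blank's end edge is at u≈249, touching the fingers, and the rail end is at u≈205. There's no resistance from the stop yet, so I'll keep pushing gently.

send_rows(
  targets=[
    [[0,-0.001,0],[0,0,0],-1],
    [[0,-0.002,0],[0,0,0],-1],
    [[0,-0.003,0],[0,0,0],-1],
    [[0,-0.0035,0],[0,0,0],-1],
    [[0,-0.004,0],[0,0,0],-1],
    [[0,-0.0045,0],[0,0,0],-1],
    [[0,-0.005,0],[0,0,0],-1],
    [[0,-0.0055,0],[0,0,0],-1],
    [[0,-0.006,0],[0,0,0],-1],
    [[0,-0.006,0],[0,0,0],-1],
  ],
)

```text
t: 6.3
tool_pos: [0.5059, 0.1261, 0.0176]
orientation: [3.139, 0.002, 3.059]
wrist_force: [1.3, 5.5, -0.2]
finger_gap: 0.0005
```

Run:
```python
from h import *
s=status.state();print(toJ(s['tool_pos']),s['wrist_force'])
s3=dict(s);s3['tool_pos']=np.array([.50561,.13031,.01728])
P=campose('wrist',s3);print('blank end then',toJ(onz(P,(249,240),.03)),'rail end',toJ(onz(P,(203,160),.028)))
```

```text
[  0.48640987 111.27378891] [ 1.34513429  5.48277612 -0.15843042]
blank end then [-23.28836613 103.61518202] rail end [-55.30963699  86.5842013 ]
```

The force rose to 5.5 N and the TCP stopped short of its command. The blank's end is at about 99.5 mm in the jig frame, so it is on the stop. Now the plate.

Run:
```python
from h import *
go(.4135,.3383,.13,161.9)
```

```text
shift [0.1094, 0.204, -0.1121] turn [0.13, 0.07, 13.35]
```

send_rows(
  targets=[
    [[0,0.008,-0.003],[0,0,0],-1],
    [[0,0.02,-0.02],[0,0,1],-1],
    [[0.01,0.04,-0.045],[0,0,2.5],-1],
    [[0.025,0.065,-0.07],[0,0,4],0],
    [[0.04,0.09,-0.09],[0,0,6],0.9],
    [[0.055,0.12,-0.105],[0,0,8],0.9],
    [[0.075,0.15,-0.112],[0,0,10],0.9],
    [[0.095,0.18,-0.112],[0,0,12],0.9],
    [[0.109,0.204,-0.112],[0,0,13.4],0.9],
    [[0.109,0.206,-0.112],[0,0,13.4],0.9],
  ],
)

```text
t: 7.3
tool_pos: [0.4111, 0.3423, 0.1292]
orientation: [3.142, -0.001, 2.83]
wrist_force: [-0.3, 0.3, -1.0]
finger_gap: 0.0812
```

```bash
cat > pl.py <<'E'
from m import *
import sys
w,s=snap('wrist',sys.argv[1]); print(s['tool_pos'],s['orientation'],s['finger_gap'],s['qd'].round(3))
P=campose('wrist',s); im=cv2.cvtColor(w,cv2.COLOR_RGB2BGR)
h=[proj(P,[.3661,.3538,.008]),proj(P,[.4608,.3228,.008])];print('pred holes',h)
c=cv2.createCLAHE(2).apply(cv2.cvtColor(im,cv2.COLOR_BGR2GRAY))
E
python3 pl.py w4.png; python3 -c "
from h import *
go(.4135,.3383,.06,161.9)"
```

```text
[0.4111 0.3423 0.1292] [ 3.1416 -0.0013  2.8301] 0.0812221153700646 [ 0.029  0.015  0.046 -0.011  0.021  0.012  0.022]
pred holes [array([275.7928, 146.8864]), array([275.7563, 267.1478])]
shift [-0.0016, -0.0017, 0.0692] turn [-0.04, -0.01, 0.12]
```

View pics/w4.png

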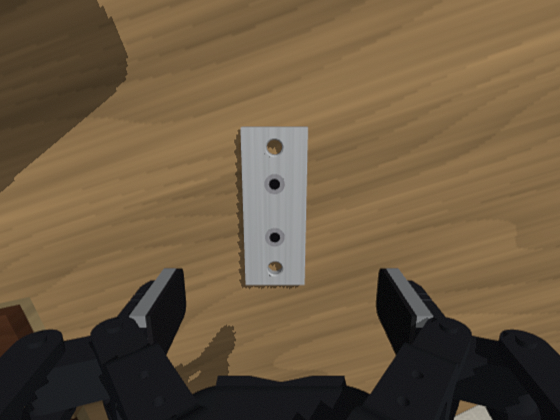

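Wrist picture 4: the long plate's holes are at (275,147) and (275,267), matching the projected positions (276,147) and (276,267) computed at z = 8 mm. Its pose and height are confirmed. Descending with the jaws pre-closed to about 58 mm.

send_rows(
  targets=[
    [[-0.002,-0.002,0.01],[0,0,0],0.36],
    [[-0.002,-0.002,0.03],[0,0,0],0.36],
    [[-0.002,-0.002,0.055],[0,0,0],0.36],
    [[-0.002,-0.002,0.08],[0,0,0],0.36],
    [[-0.002,-0.002,0.1],[0,0,0],0.36],
    [[-0.002,-0.002,0.113],[0,0,0],0.36],
    [[-0.002,-0.002,0.12],[0,0,0],0.36],
    [[-0.002,-0.002,0.124],[0,0,0],0.36],
    [[-0.002,-0.002,0.127],[0,0,0],0.36],
    [[-0.002,-0.002,0.127],[0,0,0],0.36],
  ],
)

```text
t: 8.35
tool_pos: [0.4154, 0.3364, 0.0026]
orientation: [3.141, 0.0, 2.823]
wrist_force: [-0.1, 0.3, -0.4]
finger_gap: 0.0577
```

send_rows(
  targets=[
    [[0,0,0.0005],[0,0,0],0.36],
    [[0,0,0.001],[0,0,0],0.36],
    [[0,0,0.0015],[0,0,0],0.36],
    [[0,0,0.002],[0,0,0],0.36],
    [[0,0,0.0025],[0,0,0],0.36],
    [[0,0,0.003],[0,0,0],0.36],
    [[0,0,0.0035],[0,0,0],0.36],
    [[0,0,0.004],[0,0,0],0.36],
    [[0,0,0.004],[0,0,0],0.36],
    [[0,0,0.004],[0,0,0],0.36],
  ],
)

```text
t: 9.35
tool_pos: [0.4151, 0.3363, -0.0017]
orientation: [3.142, -0.0, 2.824]
wrist_force: [0.5, -0.4, 0.3]
finger_gap: 0.058
```

send_rows(
  targets=[
    [[0.001,0.001,0.0005],[0,0,0],0.36],
    [[0.002,0.0015,0.001],[0,0,0],0.36],
    [[0.002,0.0015,0.0015],[0,0,0],0.36],
    [[0.002,0.0015,0.002],[0,0,0],0.36],
    [[0.002,0.0015,0.0025],[0,0,0],0.36],
    [[0.002,0.0015,0.0025],[0,0,0],0.2],
    [[0.002,0.0015,0.0025],[0,0,0],0.1],
    [[0.002,0.0015,0.0025],[0,0,0],0],
    [[0.002,0.0015,0.0025],[0,0,0],-0.2],
    [[0.002,0.0015,0.0025],[0,0,0],-0.2],
  ],
  grip_force=40,
)

```text
t: 10.35
tool_pos: [0.4145, 0.339, -0.0026]
orientation: [3.14, 0.001, 2.823]
wrist_force: [-1.9, -0.0, 11.4]
finger_gap: 0.0488
```

Run:
```python
from h import *
w,s=snap('wrist','w5.png');print(s['tool_pos'],s['orientation'],s['wrist_force'],s['finger_gap'],s['qd'].round(3))
```

```text
[ 0.41447643  0.33903203 -0.00264371] [3.13962112e+00 5.18471870e-04 2.82332378e+00] [-1.93899195 -0.04260697 11.42787528] 0.048835979687936036 [ 0.001  0.001  0.     0.002 -0.001 -0.    -0.   ]
```

Run:
```python
from h import *
go(*J(0.7,0),.08,180+JY)
s=np.load('s2.npy',allow_pickle=True).item();P=campose('wrist',s)
X=onz(P,(135,190),.084);print('head',X,toJ(X));
```

```text
shift [-0.1793, -0.2817, -0.0831] turn [0.11, 0.04, -13.3]
head [ 0.47301719 -0.12432037  0.084     ] [ -10.69116163 -141.06309392]
```

send_rows(
  targets=[
    [[0,0,-0.005],[0,0,0],-0.2],
    [[0,0,-0.015],[0,0,0],-0.2],
    [[0,0,-0.03],[0,0,0],-0.2],
    [[0,0,-0.045],[0,0,0],-0.2],
    [[0,0,-0.06],[0,0,0],-0.2],
    [[0,0,-0.072],[0,0,0],-0.2],
    [[0,0,-0.08],[0,0,0],-0.2],
    [[0,0,-0.083],[0,0,0],-0.2],
    [[0,0,-0.083],[0,0,0],-0.2],
    [[0,0,-0.083],[0,0,0],-0.2],
  ],
)

```text
t: 11.4
tool_pos: [0.4133, 0.3381, 0.0783]
orientation: [-3.141, -0.001, 2.824]
wrist_force: [-0.1, -0.1, -2.0]
finger_gap: 0.0486
```

send_rows(
  targets=[
    [[-0.012,-0.018,0],[0,0,-1],-0.2],
    [[-0.032,-0.05,0],[0,0,-2.5],-0.2],
    [[-0.054,-0.085,0],[0,0,-4],-0.2],
    [[-0.078,-0.122,0],[0,0,-5.5],-0.2],
    [[-0.102,-0.16,0],[0,0,-7],-0.2],
    [[-0.125,-0.196,0],[0,0,-9],-0.2],
    [[-0.146,-0.23,0],[0,0,-11],-0.2],
    [[-0.164,-0.258,0],[0,0,-12.5],-0.2],
    [[-0.175,-0.275,0],[0,0,-13.3],-0.2],
    [[-0.179,-0.281,0],[0,0,-13.3],-0.2],
  ],
)

```text
t: 12.4
tool_pos: [0.4958, 0.0127, 0.0783]
orientation: [-3.14, -0.001, 3.051]
wrist_force: [-0.1, 0.7, -0.7]
finger_gap: 0.0489
```

Run:
```python
from m import *
w,s=snap('wrist','w6.png');print(s['tool_pos'],toJ(s['tool_pos']),np.degrees(s['orientation'][2]),s['qd'].round(3))
P=campose('wrist',s);z=s['tool_pos'][2]+.0026+.008
print('pred hole front',proj(P,[*(s['tool_pos'][:2]-.0507*XH),z]),'bush',proj(P,[*(s['tool_pos'][:2]-.0207*XH),z]),'dowel',proj(P,[.446,.0196,.046]))
c=cv2.resize(cv2.imread('pics/w6.png')[80:380,120:440],None,fx=2,fy=2);cv2.imwrite('pics/w6c.png',c)
```

```text
[0.4958 0.0127 0.0783] [ 0.2734 -2.6205] 174.82202545760168 [ 0.098  0.02  -0.026 -0.031 -0.026  0.021  0.126]
pred hole front [277.2536 171.6159] bush [277.81   243.6675] dowel [283.2364 157.5141]
```

View pics/w6c.png

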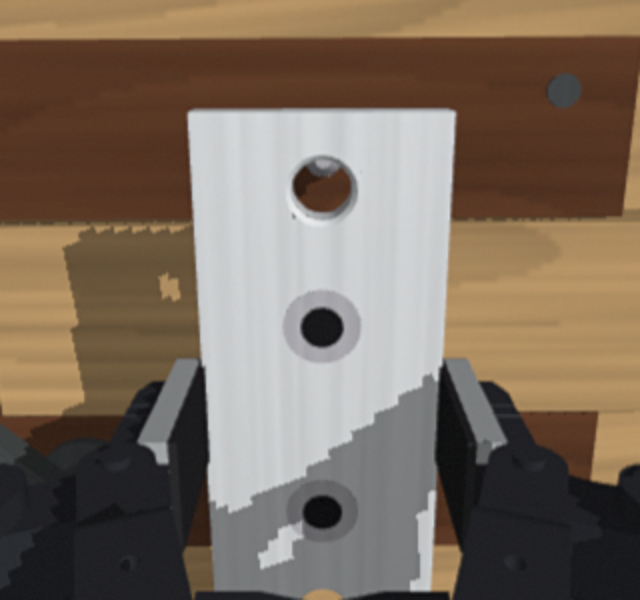

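Wrist picture 6 (crop): the plate is held straight between the pads, with the front hole at full-frame (281.5,174) and bushings at (281,244) and (281,336). The dowel tip is visible through the front hole. I'll measure the holes at rest.

```bash
cat > hole.py <<'E'
from m import *
capture('wrist');w,s=snap('wrist','w7.png');T=s['tool_pos'];print(T,toJ(T),np.degrees(s['orientation'][2]),s['qd'].round(3))
P=campose('wrist',s);z=T[2]+.0026+.008;im=cv2.cvtColor(w,cv2.COLOR_RGB2BGR)
g=cv2.cvtColor(im,cv2.COLOR_BGR2GRAY)
# bushing bores: black blobs; front hole: non-bright blob inside the plate
def b(c,r,t):
    u,v=c;p=(g[v-r:v+r+1,u-r:u+r+1]<t).astype(np.uint8);n,l,st,ce=cv2.connectedComponentsWithStats(p)
    k=l[r,r] or 1+np.argmax(st[1:,4]);cn=cv2.findContours((l==k).astype(np.uint8),0,1)[0][0];q,rad=cv2.minEnclosingCircle(cn);return np.array(q)+[u-r,v-r],rad,st[k]
for n,c,r,t,zz in(('hole',(281,175),22,130,z),('b1',(281,244),14,60,z),('b2',(281,336),14,60,z)):
    q,rad,st=b(c,r,t);X=onz(P,q,zz);print(n,q,rad,st[2:],toJ(X))
print('dowel px',proj(P,[.446,.0196,.046]))
go(*J(0,0),.08,180+JY,s)
E
python3 hole.py
```

```text
[0.4957 0.0148 0.0784] [-0.0921 -0.5158] 174.9506739452339 [-0.036 -0.004 -0.028  0.005 -0.008  0.003 -0.009]
hole [282.  172.5] 16.19423484802246 [ 33  31 655] [-50.4347   1.2102]
b1 [280.5 243. ] 9.962529182434082 [ 20  19 299] [-21.0786   0.5476]
b2 [280.6579 335.5   ] 9.670928955078125 [ 20  16 257] [23.471   0.4966]
dowel px [279.2362 158.2395]
shift [-0.0001, 0.0005, -0.0016] turn [-0.01, -0.05, -0.12]
```

Run:
```python
from m import *
im=cv2.imread('pics/w7.png').astype(int);sat=np.ptp(im,axis=2);br=im.mean(2)
for v in(140,150,160,172,200,230):
    m=(sat[v]<25)&(br[v]>100);x=np.where(m[180:380])[0]+180;print(v,x.min(),x.max(),(x.min()+x.max())/2)
for v in range(155,192,2): print(v,' '.join(f"{int(br[v,u]):3d}{'*' if sat[v,u]<20 else ' '}" for u in range(262,302,2)))
```

```text
140 214 347 280.5
150 214 347 280.5
160 215 346 280.5
172 216 346 281.0
200 217 343 280.0
230 219 342 280.5
155 204* 206* 207* 203* 206* 211* 213* 212* 212* 212* 210* 206* 202* 201* 198* 204* 208* 209* 211* 211*
157 203* 206* 207* 204* 205* 212* 216* 198* 193* 180* 176* 194* 203* 203* 200* 204* 208* 210* 209* 211*
159 204* 206* 206* 204* 205* 190* 163* 137* 135* 134* 126* 114* 116* 152* 196* 206* 208* 210* 211* 211*
161 202* 206* 208* 204* 176* 144* 155* 164* 165* 166* 157* 149* 129*  87* 106* 188* 211* 210* 211* 210*
163 203* 206* 207* 178* 145*  82* 128* 163* 164* 145* 132* 134*  82   50   83* 106* 178* 212* 210* 211*
165 203* 207* 192* 162*  75*  79*  75*  85* 102*  95* 110* 107*  59   55   52   82* 108* 205* 212* 210*
167 204* 199* 188*  62*  32   66*  78*  74*  77*  84* 100*  60   54   56   54   52   91* 135* 212* 211*
169 203* 199* 138*  29   31   33   33   46   58   62   56   54   56   57   55   54   61  111* 204* 213*
171 204* 206*  99*  27   32   35   46   53   54   54   53   54   53   55   56   54   52  112* 159* 214*
173 204* 212* 103*  29   45   52   53   51   51   52   5
[... 283 characters left out ...]
   53   52   53   53   53   53   56   56   54   58   61   92* 137* 168* 212*
181 201* 224* 223* 181* 118*  49   53   54   56   56   56   61   61   59   61   90* 102* 147* 196* 211*
183 201* 218* 232* 185* 184* 116*  49   51   53   57   59   60   58   68   91*  94* 151* 162* 210* 209*
185 201* 202* 228* 234* 195* 181* 153* 124*  77   63   63   73   86* 106*  96* 148* 164* 199* 209* 209*
187 201* 203* 208* 233* 232* 202* 175* 173* 168* 161* 155* 146* 125* 107* 158* 171* 196* 210* 209* 209*
189 201* 203* 206* 170* 228* 234* 225* 205* 177* 162* 160* 162* 174* 186* 176* 196* 207* 209* 208* 209*
191 200* 202* 209* 135* 156* 224* 229* 230* 227* 225* 219* 209* 196* 189* 196* 204* 208* 209* 208* 208*
```

The plate's centreline is at u=280.5 and the dowel shows through the hole at u≈279, about 0.7 mm off. I'll correct that and lower.

send_rows(
  targets=[
    [[0,-0.0007,0.005],[0,0,0],-0.2],
    [[0,-0.0007,0.012],[0,0,0],-0.2],
    [[0,-0.0007,0.018],[0,0,0],-0.2],
    [[0,-0.0007,0.024],[0,0,0],-0.2],
    [[0,-0.0007,0.028],[0,0,0],-0.2],
    [[0,-0.0007,0.032],[0,0,0],-0.2],
    [[0,-0.0007,0.035],[0,0,0],-0.2],
    [[0,-0.0007,0.038],[0,0,0],-0.2],
    [[0,-0.0007,0.041],[0,0,0],-0.2],
    [[0,-0.0007,0.043],[0,0,0],-0.2],
  ],
)

```text
t: 13.55
tool_pos: [0.4961, 0.0143, 0.0357]
orientation: [-3.141, 0.001, 3.055]
wrist_force: [0.6, -1.4, 0.5]
finger_gap: 0.0483
```

send_rows(
  targets=[
    [[0,0,0.001],[0,0,0],-0.2],
    [[0,0,0.002],[0,0,0],-0.2],
    [[0,0,0.003],[0,0,0],-0.2],
    [[0,0,0.004],[0,0,0],-0.2],
    [[0,0,0.005],[0,0,0],-0.2],
    [[0,0,0.006],[0,0,0],-0.2],
    [[0,0,0.007],[0,0,0],-0.2],
    [[0,0,0.0075],[0,0,0],-0.2],
    [[0,0,0.008],[0,0,0],-0.2],
    [[0,0,0.008],[0,0,0],-0.2],
  ],
)

```text
t: 14.55
tool_pos: [0.496, 0.0143, 0.0278]
orientation: [-3.141, 0.001, 3.055]
wrist_force: [1.2, -4.9, 0.0]
finger_gap: 0.0489
```

send_rows(
  targets=[
    [[0,0,0.0003],[0,0,0],0],
    [[0,0,0.0003],[0,0,0],0.3],
    [[0,0,0.0003],[0,0,0],0.4],
    [[0,0,0],[0,0,0],0.4],
    [[0,0,-0.005],[0,0,0],0.4],
    [[0,0,-0.02],[0,0,0],0.4],
    [[0,0,-0.045],[0,0,0],0.4],
    [[0,0,-0.08],[0,0,0],0.4],
    [[0.01,0,-0.12],[0,0,0],0],
    [[0.015,0,-0.15],[0,0,0],-1],
  ],
)

```text
t: 15.55
tool_pos: [0.4806, 0.0163, 0.1801]
orientation: [3.141, 0.001, 3.056]
wrist_force: [0.7, 0.1, -0.0]
finger_gap: 0.0314
```

Run:
```python
from m import *
capture('wrist');w,s=snap('wrist','w8.png');np.save('s8.npy',s,allow_pickle=True);print(s['tool_pos'],toJ(s['tool_pos']),s['wrist_force'],s['joint_pos'])
c=cv2.resize(cv2.imread('pics/w8.png')[40:360,40:500],None,fx=1.7,fy=1.7);cv2.imwrite('pics/w8c.png',c)
```

```text
[0.4828 0.0165 0.1842] [-13.0643   0.0671] [1.0572 0.1297 2.9373] [-0.3867  0.2044  0.3071  2.0506 -0.0816  0.8887  1.4502]
```

View pics/w8c.png

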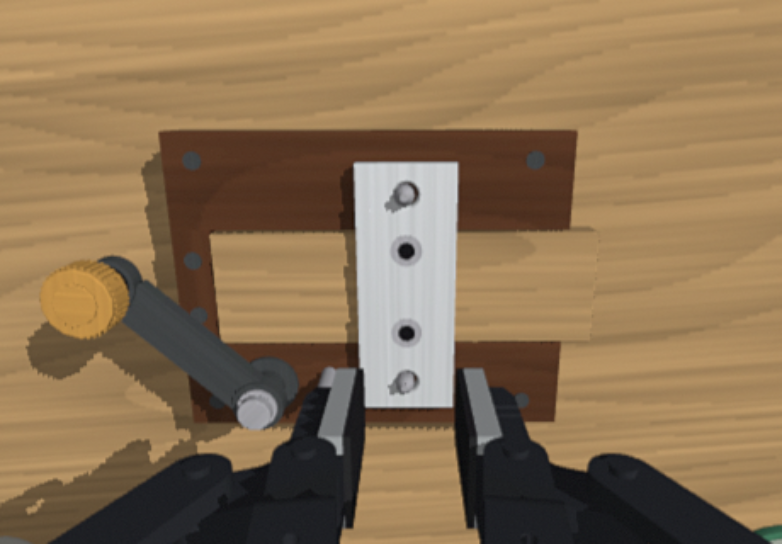

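Wrist picture 8: the plate is down over both dowels. The dowel tips show in the holes at crop (405,194) and (405,381), and the blank's left end is against the stop at crop u≈211. From the head position, the strap is at about 99° open. Now I'll plan the swing.

Run:
```python
from m import *
s=np.load('s8.npy',allow_pickle=True).item();P=campose('wrist',s)
cr8=lambda x,y:(40+x/1.7,40+y/1.7)
for n,c,z in(('plateFL',(354,162),.038),('plateFR',(458,162),.038),('plateRR',(455,406),.038),('blankL',(212,290),.03),('blankR',(595,285),.03)):
    print(n,toJ(onz(P,cr8(*c),z)))
print('post',toJ(onz(P,cr8(256,408),.062)),'head',toJ(onz(P,cr8(76,301),.084)))
a=np.radians(256);p=np.array([55,-75])+63.9*np.array([np.cos(a),np.sin(a)]);print(p,J(*p))
go(*J(*p),.12,132)
```

```text
plateFL [-64.579  -24.6967]
plateFR [-64.54    25.3666]
plateRR [66.277  26.8632]
blankL [   2.1565 -102.0296]
blankR [-0.2422 99.8224]
post [ 54.2524 -75.0704] head [  -9.4802 -142.7246]
[  39.5412 -137.0019] [ 0.5234 -0.1246]
shift [-0.0519, -0.1374, 0.0621] turn [0.35, 0.37, 43.1]
```

send_rows(
  targets=[
    [[-0.004,-0.01,0],[0,0,3],-1],
    [[-0.01,-0.025,0],[0,0,8],-1],
    [[-0.017,-0.045,0],[0,0,13],-1],
    [[-0.025,-0.065,0.005],[0,0,18],-1],
    [[-0.033,-0.087,0.012],[0,0,24],-1],
    [[-0.04,-0.107,0.02],[0,0,30],-1],
    [[-0.047,-0.124,0.03],[0,0,36],-1],
    [[-0.052,-0.135,0.042],[0,0,41],-1],
    [[-0.052,-0.137,0.055],[0,0,43],-1],
    [[-0.052,-0.137,0.062],[0,0,43],-1],
  ],
)

```text
t: 16.65
tool_pos: [0.5195, -0.1254, 0.1135]
orientation: [-3.139, -0.003, 2.303]
wrist_force: [-0.6, 0.6, -0.2]
finger_gap: -0.0002
```

Run:
```python
from h import *
s=status.state();print(s['tool_pos'],toJ(s['tool_pos']),np.degrees(s['orientation']),s['joint_pos'])
go(*J(39.5,-137),.049,132)
```

```text
[ 0.51949833 -0.12536944  0.11348342] [  35.70821764 -138.11090752] [-1.79829458e+02 -1.46651089e-01  1.31975462e+02] [-0.21874354  0.40952711  0.47818968  2.00362893 -0.25925198  0.79098896
  1.14276523]
shift [-0.0022, 0.0036, 0.0645] turn [-0.17, -0.15, -0.02]
```

send_rows(
  targets=[
    [[-0.002,0.003,0.008],[0,0,0],-1],
    [[-0.002,0.003,0.02],[0,0,0],-1],
    [[-0.002,0.003,0.035],[0,0,0],-1],
    [[-0.002,0.003,0.048],[0,0,0],-1],
    [[-0.002,0.003,0.056],[0,0,0],-1],
    [[-0.002,0.003,0.061],[0,0,0],-1],
    [[-0.002,0.003,0.064],[0,0,0],-1],
    [[-0.002,0.003,0.065],[0,0,0],-1],
    [[-0.002,0.003,0.065],[0,0,0],-1],
    [[-0.002,0.003,0.065],[0,0,0],-1],
  ],
)

```text
t: 17.65
tool_pos: [0.5248, -0.1244, 0.0512]
orientation: [3.141, 0.001, 2.305]
wrist_force: [0.0, -0.2, 0.2]
finger_gap: -0.0001
```

```bash
cat > arc.py <<'E'
from h import *
import sys
s=status.state();T=s['tool_pos'];print(T,toJ(T),np.degrees(s['orientation'][2]).round(2),s['wrist_force'].round(1))
p=toJ(T)-[55,-75];f0=np.degrees(np.arctan2(p[1],p[0]))%360;print('phi',f0.round(2),'r',np.hypot(*p).round(2),'theta',(f0-20.1).round(1))
Rt=R.from_euler('xyz',s['orientation']).as_matrix()
y0=np.degrees(s['orientation'][2]);end=float(sys.argv[1])
for k in range(1,11):
    f=f0+(end-f0)*k/10;a=np.radians(f);q=np.array([55,-75])+63.9*np.array([np.cos(a),np.sin(a)])
    d=Rt.T@(np.array([*J(*q),.049])-T);w=y0-(f-20.1-90+JY);print((np.round(d*1000)/1000).tolist(),'wz',round((w+180)%360-180,1))
E
python3 arc.py 222
```

```text
[ 0.52477078 -0.12441102  0.05116051] [  40.87873629 -136.70260095] 132.08 [ 0.  -0.2  0.2]
phi 257.11 r 63.3 theta 237.0
[0.003, -0.002, 0.002] wz -6.5
[0.007, -0.004, 0.002] wz -3.0
[0.01, -0.005, 0.002] wz 0.5
[0.014, -0.007, 0.002] wz 4.0
[0.018, -0.008, 0.002] wz 7.6
[0.022, -0.008, 0.002] wz 11.1
[0.026, -0.009, 0.002] wz 14.6
[0.03, -0.009, 0.002] wz 18.1
[0.033, -0.009, 0.002] wz 21.6
[0.037, -0.009, 0.002] wz 25.1
```

send_rows(
  targets=[
    [[0.003,-0.002,0.002],[0,0,0],-1],
    [[0.007,-0.004,0.002],[0,0,0],-1],
    [[0.01,-0.005,0.002],[0,0,0.5],-1],
    [[0.014,-0.007,0.002],[0,0,4],-1],
    [[0.018,-0.008,0.002],[0,0,7.6],-1],
    [[0.022,-0.008,0.002],[0,0,11],-1],
    [[0.026,-0.009,0.002],[0,0,14.6],-1],
    [[0.03,-0.009,0.002],[0,0,18],-1],
    [[0.033,-0.009,0.002],[0,0,21.6],-1],
    [[0.037,-0.009,0.002],[0,0,25],-1],
  ],
)

```text
t: 18.65
tool_pos: [0.494, -0.1036, 0.0493]
orientation: [3.139, 0.002, 1.866]
wrist_force: [1.9, -1.4, 0.4]
finger_gap: -0.0002
```

```bash
python3 arc.py 184
```

```text
[ 0.49402673 -0.10359956  0.04934336] [   8.45864798 -118.61212912] 106.89 [ 1.9 -1.4  0.4]
phi 223.14 r 63.78 theta 203.0
[0.004, -0.002, 0.0] wz 2.7
[0.008, -0.003, 0.0] wz 6.6
[0.013, -0.004, 0.0] wz 10.5
[0.017, -0.004, 0.0] wz 14.4
[0.021, -0.004, 0.0] wz 18.3
[0.026, -0.004, 0.0] wz 22.3
[0.03, -0.004, 0.0] wz 26.2
[0.034, -0.004, 0.0] wz 30.1
[0.039, -0.003, 0.0] wz 34.0
[0.043, -0.001, 0.0] wz 37.9
```

Contact force is about 2.4 N, as expected for the strap's friction. I'll continue the arc.

send_rows(
  targets=[
    [[0.004,-0.002,0],[0,0,2.7],-1],
    [[0.008,-0.003,0],[0,0,6.6],-1],
    [[0.013,-0.004,0],[0,0,10.5],-1],
    [[0.017,-0.004,0],[0,0,14.4],-1],
    [[0.021,-0.004,0],[0,0,18.3],-1],
    [[0.026,-0.004,0],[0,0,22.3],-1],
    [[0.03,-0.004,0],[0,0,26.2],-1],
    [[0.034,-0.004,0],[0,0,30],-1],
    [[0.039,-0.003,0],[0,0,34],-1],
    [[0.043,-0.001,0],[0,0,38],-1],
  ],
)

```text
t: 19.65
tool_pos: [0.479, -0.0627, 0.0491]
orientation: [3.141, 0.001, 1.202]
wrist_force: [-0.8, -2.7, 1.3]
finger_gap: -0.0002
```

```bash
python3 arc.py 154
```

```text
[ 0.47900981 -0.06272737  0.04905988] [-10.01771187 -79.18262597] 68.85 [-0.8 -2.7  1.3]
phi 183.68 r 65.15 theta 163.6
[0.004, 0.0, 0.0] wz 3.2
[0.007, -0.001, 0.0] wz 6.1
[0.01, -0.001, 0.0] wz 9.1
[0.013, -0.002, 0.0] wz 12.1
[0.017, -0.002, 0.0] wz 15.0
[0.02, -0.003, 0.0] wz 18.0
[0.023, -0.003, 0.0] wz 21.0
[0.026, -0.002, 0.0] wz 23.9
[0.03, -0.002, 0.0] wz 26.9
[0.033, -0.002, 0.0] wz 29.9
```

send_rows(
  targets=[
    [[0.004,0,0],[0,0,3.2],-1],
    [[0.007,-0.001,0],[0,0,6],-1],
    [[0.01,-0.001,0],[0,0,9],-1],
    [[0.013,-0.002,0],[0,0,12],-1],
    [[0.017,-0.002,0],[0,0,15],-1],
    [[0.02,-0.003,0],[0,0,18],-1],
    [[0.023,-0.003,0],[0,0,21],-1],
    [[0.026,-0.002,0],[0,0,24],-1],
    [[0.03,-0.002,0],[0,0,27],-1],
    [[0.033,-0.002,0],[0,0,30],-1],
  ],
)

```text
t: 20.65
tool_pos: [0.4885, -0.0309, 0.0488]
orientation: [-3.141, 0.001, 0.679]
wrist_force: [-0.6, -2.5, -0.3]
finger_gap: -0.0
```

```bash
python3 arc.py 143
```

```text
[ 0.48852568 -0.03093718  0.04875209] [ -3.27101113 -46.69169807] 38.92 [-0.6 -2.5 -0.3]
phi 154.09 r 64.78 theta 134.0
[0.001, 0.0, -0.0] wz 1.0
[0.003, 0.0, -0.0] wz 2.1
[0.004, -0.0, -0.0] wz 3.2
[0.005, -0.001, -0.0] wz 4.3
[0.006, -0.001, -0.0] wz 5.4
[0.007, -0.001, -0.0] wz 6.5
[0.009, -0.002, -0.0] wz 7.6
[0.01, -0.002, -0.0] wz 8.7
[0.011, -0.002, -0.0] wz 9.8
[0.012, -0.002, -0.0] wz 10.9
```

send_rows(
  targets=[
    [[0.001,0,0],[0,0,1],-1],
    [[0.002,0,0],[0,0,2],-1],
    [[0.003,0,0],[0,0,3],-1],
    [[0.004,0,0],[0,0,4],-1],
    [[0.005,-0.001,0],[0,0,5],-1],
    [[0.006,-0.001,0],[0,0,6],-1],
    [[0.007,-0.001,0],[0,0,6.5],-1],
    [[0.008,-0.001,0],[0,0,7],-1],
    [[0.009,-0.001,0],[0,0,7.5],-1],
    [[0.01,-0.001,0],[0,0,8],-1],
  ],
)

```text
t: 21.65
tool_pos: [0.4954, -0.0238, 0.0486]
orientation: [-3.141, 0.002, 0.542]
wrist_force: [-6.4, -1.8, 2.6]
finger_gap: 0.0003
```

```bash
python3 arc.py 143
```

```text
[ 0.49538373 -0.02382425  0.04859751] [  2.94995519 -39.01529322] 31.04 [-6.4 -1.8  2.6]
phi 145.34 r 63.28 theta 125.2
[0.0, -0.001, -0.0] wz 1.0
[0.0, -0.001, -0.0] wz 1.2
[0.001, -0.001, -0.0] wz 1.4
[0.001, -0.001, -0.0] wz 1.7
[0.001, -0.001, -0.0] wz 1.9
[0.001, -0.001, -0.0] wz 2.1
[0.002, -0.001, -0.0] wz 2.4
[0.002, -0.001, -0.0] wz 2.6
[0.002, -0.001, -0.0] wz 2.8
[0.002, -0.001, -0.0] wz 3.1
```

send_rows(
  targets=[
    [[0.0005,0,0],[0,0,0],-1],
    [[0.001,0,0],[0,0,0],-1],
    [[0.0015,0,0],[0,0,0],-1],
    [[0.002,0,0],[0,0,0],-1],
    [[0.002,0,0],[0,0,0],-1],
    [[0.002,0,0],[0,0,0],-1],
    [[0.002,0,0],[0,0,0],-1],
    [[0.002,0,0],[0,0,0],-1],
    [[0.002,0,0],[0,0,0],-1],
    [[0.002,0,0],[0,0,0],-1],
  ],
)

```text
t: 22.65
tool_pos: [0.4954, -0.0238, 0.0485]
orientation: [-3.139, 0.004, 0.541]
wrist_force: [-8.1, -2.8, 4.7]
finger_gap: -0.0001
```

```bash
python3 arc.py 143|head -2
```

```text
[ 0.49540618 -0.02375799  0.0485276 ] [  2.96661996 -38.94734834] 30.99 [-8.1 -2.8  4.7]
phi 145.28 r 63.3 theta 125.2
```

A further 2 mm of command didn't move it, and the force rose to about 9 N, so the strap is on its pin. I'll back off, rise, and wind the wrist back counter-clockwise to get the full turn range.

send_rows(
  targets=[
    [[-0.008,0,0],[0,0,0],-1],
    [[-0.018,0,0],[0,0,0],-1],
    [[-0.024,0,-0.01],[0,0,0],-1],
    [[-0.026,0,-0.03],[0,0,-4],-1],
    [[-0.026,0,-0.05],[0,0,-12],-1],
    [[-0.026,0,-0.075],[0,0,-20],-1],
    [[-0.026,0,-0.095],[0,0,-28],-1],
    [[-0.026,0,-0.105],[0,0,-36],-1],
    [[-0.026,0,-0.11],[0,0,-44],-1],
    [[-0.026,0,-0.11],[0,0,-52],-1],
  ],
)

```text
t: 23.65
tool_pos: [0.4769, -0.0362, 0.1606]
orientation: [3.138, -0.002, 1.455]
wrist_force: [-0.3, -0.4, 0.4]
finger_gap: 0.0001
```

Run:
```python
from h import *
s=status.state();print(s['tool_pos'],np.degrees(s['orientation']),s['joint_pos']);go(*J(0,0),.17,150)
```

```text
[ 0.47693378 -0.03617167  0.16057632] [ 1.79771094e+02 -9.21542231e-02  8.33759103e+01] [-0.74325522  0.30847726  0.89040194  2.10381551 -0.31848482  0.86142715
  0.21834863]
shift [0.0533, 0.0128, -0.0093] turn [0.26, 0.05, -66.62]
```

send_rows(
  targets=[
    [[0.006,0.002,-0.002],[0,0,-7],0],
    [[0.014,0.004,-0.004],[0,0,-14],0],
    [[0.022,0.006,-0.006],[0,0,-21],0],
    [[0.03,0.008,-0.009],[0,0,-28],0],
    [[0.038,0.01,-0.009],[0,0,-36],0],
    [[0.045,0.012,-0.009],[0,0,-44],0],
    [[0.05,0.013,-0.009],[0,0,-52],0],
    [[0.053,0.013,-0.009],[0,0,-60],0],
    [[0.053,0.013,-0.009],[0,0,-66.6],0],
    [[0.053,0.013,-0.009],[0,0,-66.6],0],
  ],
)

```text
t: 24.65
tool_pos: [0.4956, 0.0148, 0.1687]
orientation: [3.14, 0.001, 2.611]
wrist_force: [-0.1, -0.2, 0.7]
finger_gap: 0.0426
```

Run:
```python
from m import *
capture('wrist');w,s=snap('wrist','w9.png');np.save('s9.npy',s,allow_pickle=True);T=s['tool_pos'];print(T,toJ(T),np.degrees(s['orientation']),s['joint_pos'])
P=campose('wrist',s);print('pred head top',proj(P,[*J(0,0),.084]))
i=cv2.imread('pics/w9.png');m=cv2.inRange(cv2.cvtColor(i,cv2.COLOR_BGR2HSV),(12,140,90),(25,255,255))
m=cv2.morphologyEx(m,cv2.MORPH_OPEN,np.ones((5,5)));ct=max(cv2.findContours(m,0,2)[0],key=cv2.contourArea)
c,r=cv2.minEnclosingCircle(ct);print(c,r,cv2.fitEllipse(ct),cv2.boundingRect(ct),toJ(onz(P,c,.08)))
cv2.imwrite('pics/w9c.png',cv2.resize(i[60:360,80:480],None,fx=1.9,fy=1.9))
go(*J(0,0),.12,215)
```

```text
[0.4955 0.0148 0.1685] [-0.2737 -0.5569] [179.9242   0.0656 149.4965] [-0.6154  0.2742  0.6009  2.048  -0.2017  0.874   1.1366]
pred head top [280.9671 220.1808]
(280.5, 219.0) 24.377342224121094 ((280.1516418457031, 218.97018432617188), (45.27049255371094, 47.23625946044922), 21.328277587890625) (257, 195, 47, 48) [ 0.2587 -0.4758]
shift [0.0, 0.0006, 0.0484] turn [0.02, 0.09, -65.51]
```

View pics/w9c.png

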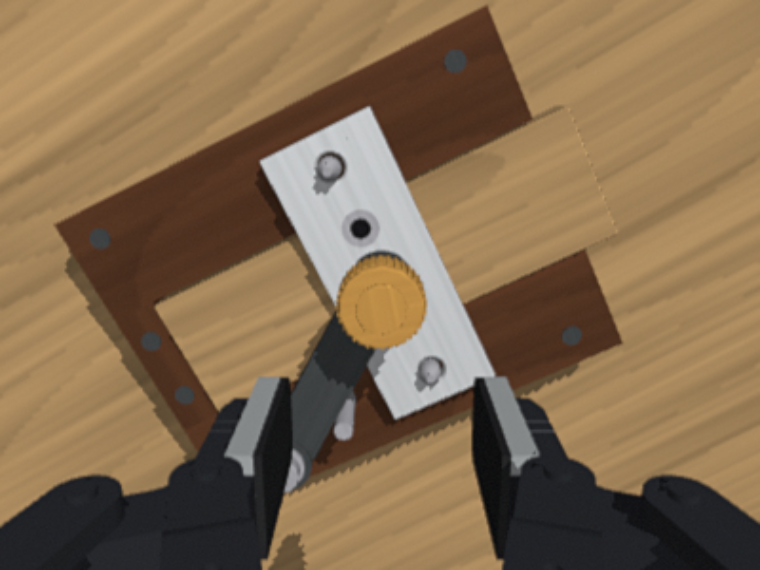

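Wrist picture 9: the head is at crop (381,302), projecting to within 0.5 mm of the seat axis. The strap lies against its pin, the plate is on both dowels, and the blank is still at the stop. I'll wind to the turn's start angle and descend.

send_rows(
  targets=[
    [[0,0,0.002],[0,0,-7],0],
    [[0,0,0.006],[0,0,-14],0],
    [[0,0,0.012],[0,0,-21],0],
    [[0,0,0.018],[0,0,-28],0],
    [[0,0,0.025],[0,0,-36],0],
    [[0,0,0.032],[0,0,-44],0],
    [[0,0,0.04],[0,0,-52],0],
    [[0,0,0.046],[0,0,-60],0],
    [[0,0,0.05],[0,0,-66],0],
    [[0,0,0.05],[0,0,-70],0],
  ],
)

```text
t: 25.75
tool_pos: [0.4949, 0.0148, 0.1174]
orientation: [3.141, -0.001, -2.448]
wrist_force: [0.1, 0.0, 0.2]
finger_gap: 0.0427
```

Run:
```python
from m import *
s=status.state();T=s['tool_pos'];print(T,toJ(T),np.degrees(s['orientation']),s['joint_pos'])
go(*J(0.2,-.2),.063,220)
```

```text
[0.4949 0.0148 0.1174] [-0.8493 -0.5812] [ 179.9933   -0.0445 -140.2824] [-0.3708  0.3261  0.3099  2.0826 -0.1428  0.7532  2.2923]
shift [-0.0011, -0.0005, 0.0544] turn [0.01, -0.04, -0.28]
```

send_rows(
  targets=[
    [[-0.001,-0.0005,0.008],[0,0,0],0],
    [[-0.001,-0.0005,0.02],[0,0,0],0],
    [[-0.001,-0.0005,0.033],[0,0,0],0],
    [[-0.001,-0.0005,0.043],[0,0,0],0],
    [[-0.001,-0.0005,0.049],[0,0,0],0],
    [[-0.001,-0.0005,0.053],[0,0,0],0],
    [[-0.001,-0.0005,0.0545],[0,0,0],0],
    [[-0.001,-0.0005,0.0545],[0,0,0],0],
    [[-0.001,-0.0005,0.0545],[0,0,0],0],
    [[-0.001,-0.0005,0.0545],[0,0,0],0],
  ],
)

```text
t: 26.75
tool_pos: [0.4965, 0.0154, 0.0636]
orientation: [-3.141, 0.001, -2.449]
wrist_force: [-0.1, -0.5, -0.1]
finger_gap: 0.0427
```

send_rows(
  targets=[
    [[0,0,0],[0,0,0],-0.15],
    [[0,0,0],[0,0,0],-0.25],
    [[0,0,0],[0,0,0],-0.4],
    [[0,0,0],[0,0,0],-0.5],
    [[0,0,0],[0,0,0],-0.5],
    [[0,0,0],[0,0,0],-0.5],
    [[0,0,0],[0,0,0],-0.5],
    [[0,0,0],[0,0,0],-0.5],
    [[0,0,0],[0,0,0],-0.5],
    [[0,0,0],[0,0,0],-0.5],
  ],
  grip_force=40,
)

```text
t: 27.75
tool_pos: [0.4985, 0.0135, 0.0644]
orientation: [-3.137, 0.003, -2.451]
wrist_force: [2.6, -5.0, 3.8]
finger_gap: 0.0303
```

```bash
cat > st.py <<'E'
from h import *
s=status.state();T=s['tool_pos'];print(s['t'],T.round(4),toJ(T).round(2),np.degrees(s['orientation']).round(2),'F',s['wrist_force'].round(1),'M',s['ft_torque'].round(3),'q7',s['joint_pos'][6].round(3),'tau7',s['joint_torque'][6].round(3),s['finger_gap'])
E
python3 st.py
```

```text
27.75 [0.4985 0.0135 0.0644] [ 2.84 -1.59] [-1.7974e+02  1.6000e-01 -1.4041e+02] F [ 2.6 -5.   3.8] M [-1.02  -0.542 -0.004] q7 2.333 tau7 0.012 0.03030897623045026
```

Gripping shifted the tool about 2.8 mm along −tool-y, so the head is self-centred there. I'll move the command to that axis and start turning.

send_rows(
  targets=[
    [[0,-0.0015,0],[0,0,0],-0.5],
    [[0,-0.003,0],[0,0,0],-0.5],
    [[0,-0.003,0],[0,0,4],-0.5],
    [[0,-0.003,0],[0,0,8],-0.5],
    [[0,-0.003,0.0001],[0,0,12],-0.5],
    [[0,-0.003,0.0002],[0,0,16],-0.5],
    [[0,-0.003,0.0002],[0,0,20],-0.5],
    [[0,-0.003,0.0003],[0,0,24],-0.5],
    [[0,-0.003,0.0003],[0,0,28],-0.5],
    [[0,-0.003,0.0004],[0,0,32],-0.5],
  ],
)

```text
t: 28.75
tool_pos: [0.4988, 0.0131, 0.0639]
orientation: [3.141, 0.001, -3.01]
wrist_force: [-1.7, -0.7, 8.9]
finger_gap: 0.0304
```

```bash
python3 st.py
```

```text
28.75 [0.4988 0.0131 0.0639] [ 3.16 -1.9 ] [ 1.7996e+02  7.0000e-02 -1.7248e+02] F [-1.7 -0.7  8.9] M [-0.282  0.273  0.029] q7 1.883 tau7 0.417 0.030387355706880823
```

send_rows(
  targets=[
    [[0,0,0],[0,0,5],-0.5],
    [[0,0,0],[0,0,10],-0.5],
    [[0,0,0],[0,0,15],-0.5],
    [[0,0,0],[0,0,20],-0.5],
    [[0,0,0],[0,0,25],-0.5],
    [[0,0,0.0001],[0,0,30],-0.5],
    [[0,0,0.0001],[0,0,35],-0.5],
    [[0,0,0.0002],[0,0,40],-0.5],
    [[0,0,0.0002],[0,0,45],-0.5],
    [[0,0,0.0003],[0,0,50],-0.5],
  ],
)

```text
t: 29.75
tool_pos: [0.4987, 0.0129, 0.0634]
orientation: [3.14, 0.0, 2.399]
wrist_force: [-1.8, -2.0, 8.4]
finger_gap: 0.0306
```

```bash
python3 st.py
```

```text
29.75 [0.4987 0.0129 0.0634] [ 3.12 -2.11] [1.7993e+02 2.0000e-02 1.3748e+02] F [-1.8 -2.   8.4] M [-0.332  0.232  0.039] q7 1.188 tau7 0.516 0.030615027613308077
```

send_rows(
  targets=[
    [[0,0,0],[0,0,5],-0.5],
    [[0,0,0.0001],[0,0,10],-0.5],
    [[0,0,0.0001],[0,0,15],-0.5],
    [[0,0,0.0002],[0,0,20],-0.5],
    [[0,0,0.0002],[0,0,25],-0.5],
    [[0,0,0.0003],[0,0,30],-0.5],
    [[0,0,0.0003],[0,0,35],-0.5],
    [[0,0,0.0003],[0,0,40],-0.5],
    [[0,0,0.0004],[0,0,45],-0.5],
    [[0,0,0.0004],[0,0,50],-0.5],
  ],
)

```text
t: 30.75
tool_pos: [0.4986, 0.0128, 0.0631]
orientation: [3.141, -0.001, 1.527]
wrist_force: [-2.0, -0.7, 9.5]
finger_gap: 0.0303
```

```bash
python3 st.py
```

```text
30.75 [0.4986 0.0128 0.0631] [ 3.02 -2.23] [ 1.7995e+02 -5.0000e-02  8.7490e+01] F [-2.  -0.7  9.5] M [-0.397  0.424  0.051] q7 0.509 tau7 0.458 0.03027376581596598
```

send_rows(
  targets=[
    [[0,0,0],[0,0,4],-0.5],
    [[0,0,0.0001],[0,0,8],-0.5],
    [[0,0,0.0001],[0,0,12],-0.5],
    [[0,0,0.0002],[0,0,16],-0.5],
    [[0,0,0.0002],[0,0,20],-0.5],
    [[0,0,0.0003],[0,0,24],-0.5],
    [[0,0,0.0003],[0,0,28],-0.5],
    [[0,0,0.0003],[0,0,32],-0.5],
    [[0,0,0.0004],[0,0,36],-0.5],
    [[0,0,0.0004],[0,0,36],-0.5],
  ],
)

```text
t: 31.75
tool_pos: [0.4986, 0.0128, 0.063]
orientation: [-3.141, -0.001, 0.901]
wrist_force: [-3.8, -0.8, 15.0]
finger_gap: 0.0303
```

```bash
python3 st.py
```

```text
31.75 [0.4986 0.0128 0.063 ] [ 3.   -2.29] [-1.7999e+02 -6.0000e-02  5.1630e+01] F [-3.8 -0.8 15. ] M [-0.18   0.789  0.088] q7 0.021 tau7 -0.272 0.03026080090472201
```

send_rows(
  targets=[
    [[0,0,0],[0,0,3],-0.5],
    [[0,0,0],[0,0,6],-0.5],
    [[0,0,0],[0,0,9],-0.5],
    [[0,0,0],[0,0,12],-0.5],
    [[0,0,0],[0,0,15],-0.5],
    [[0,0,0],[0,0,18],-0.5],
    [[0,0,0],[0,0,21],-0.5],
    [[0,0,0],[0,0,24],-0.5],
    [[0,0,0],[0,0,24],-0.5],
    [[0,0,0],[0,0,24],-0.5],
  ],
)

```text
t: 32.75
tool_pos: [0.5007, 0.0139, 0.063]
orientation: [3.14, -0.004, 0.487]
wrist_force: [2.4, 0.5, 8.8]
finger_gap: 0.0306
```

```bash
python3 st.py
```

```text
32.75 [0.5007 0.0139 0.063 ] [ 5.04 -0.97] [179.92  -0.24  27.88] F [2.4 0.5 8.8] M [ 0.13  -0.507  0.569] q7 -0.312 tau7 -0.555 0.030575955722829215
```

Torque jumped from 0.09 to 0.57 N m in this step, which looks like the shoulder seating. I'll hold without turning further to see whether it fades.

send_rows(
  targets=[
    [[0,0,0],[0,0,0],-0.5],
    [[0,0,0],[0,0,0],-0.5],
    [[0,0,0],[0,0,0],-0.5],
    [[0,0,0],[0,0,0],-0.5],
    [[0,0,0],[0,0,0],-0.5],
    [[0,0,0],[0,0,0],-0.5],
    [[0,0,0],[0,0,0],-0.5],
    [[0,0,0],[0,0,0],-0.5],
    [[0,0,0],[0,0,0],-0.5],
    [[0,0,0],[0,0,0],-0.5],
  ],
)

```text
t: 33.75
tool_pos: [0.5007, 0.0139, 0.063]
orientation: [3.14, -0.004, 0.487]
wrist_force: [2.0, 0.9, 8.0]
finger_gap: 0.0307
```

Run:
```python
exec(open('st.py').read())
for n in('scene','side'): snap(n,f'{n}1.png')
P,Q=campose('scene'),campose('side')
for P,n in((P,'scene'),(Q,'side')): print(n,[proj(P,[*J(2.5,0),z]).round(1) for z in(.038,.057,.066,.082)])
a=cv2.imread('pics/scene1.png');u,v=proj(campose('scene'),[*J(0,0),.06]).astype(int)
b=cv2.imread('pics/side1.png');x,y=proj(campose('side'),[*J(0,0),.06]).astype(int)
cv2.imwrite('pics/c10.png',np.hstack([cv2.resize(i[q-35:q+35,p-35:p+35],(400,400),interpolation=cv2.INTER_CUBIC) for i,p,q in((a,u,v),(b,x,y))]))
```

```text
33.75 [0.5007 0.0139 0.063 ] [ 5.05 -0.96] [179.93  -0.25  27.88] F [2.  0.9 8. ] M [ 0.138 -0.527  0.523] q7 -0.312 tau7 -0.55 0.030679563689309956
scene [array([266.6, 225.5]), array([266.5, 220.8]), array([266.5, 218.5]), array([266.4, 214.3])]
side [array([288.9, 212.8]), array([289. , 206.7]), array([289.1, 203.7]), array([289.2, 198.4])]
```

View pics/c10.png

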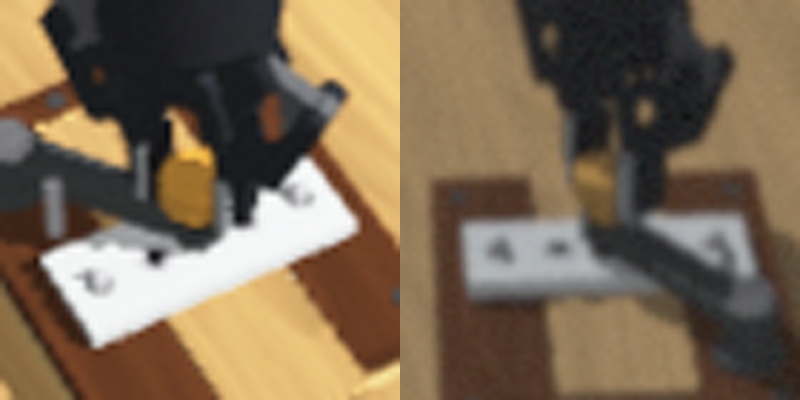

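View 10 shows the pads on the brass head, with the plate flat and the strap over it. The torque held at 0.52 to 0.57 N m over a second, so it looks tight. But the tool slid 2.4 mm along the pads, so the pads slipped on the head. I'll let go, re-centre, re-grip and test with a small fresh turn.

send_rows(
  targets=[
    [[0,0,0],[0,0,0],-0.2],
    [[0,0,0],[0,0,0],0],
    [[0,0,0],[0,0,0],0],
    [[-0.001,0,0],[0,0,0],0],
    [[-0.002,0,0],[0,0,0],0],
    [[-0.002,0,0],[0,0,0],-0.25],
    [[-0.002,0,0],[0,0,0],-0.4],
    [[-0.002,0,0],[0,0,0],-0.5],
    [[-0.002,0,0],[0,0,0],-0.5],
    [[-0.002,0,0],[0,0,0],-0.5],
  ],
  grip_force=40,
)

```text
t: 34.85
tool_pos: [0.4963, 0.0118, 0.0619]
orientation: [3.141, 0.0, 0.483]
wrist_force: [-1.2, -1.4, 3.5]
finger_gap: 0.0303
```

```bash
python3 st.py
```

```text
34.85 [0.4963 0.0118 0.0619] [ 0.83 -3.47] [1.7998e+02 1.0000e-02 2.7660e+01] F [-1.2 -1.4  3.5] M [-0.321  0.372  0.013] q7 -0.311 tau7 -0.001 0.030312504302865473
```

send_rows(
  targets=[
    [[0,0,0],[0,0,1],-0.5],
    [[0,0,0],[0,0,2],-0.5],
    [[0,0,0],[0,0,3],-0.5],
    [[0,0,0],[0,0,4],-0.5],
    [[0,0,0],[0,0,5],-0.5],
    [[0,0,0],[0,0,6],-0.5],
    [[0,0,0],[0,0,6],-0.5],
    [[0,0,0],[0,0,6],-0.5],
    [[0,0,0],[0,0,6],-0.5],
    [[0,0,0],[0,0,6],-0.5],
  ],
)

```text
t: 35.85
tool_pos: [0.4964, 0.0122, 0.0619]
orientation: [3.142, 0.0, 0.379]
wrist_force: [-2.0, -1.3, 5.0]
finger_gap: 0.0305
```

```bash
python3 st.py
```

```text
35.85 [0.4964 0.0122 0.0619] [ 0.87 -3.07] [1.800e+02 2.000e-02 2.171e+01] F [-2.  -1.3  5. ] M [-0.286  0.442  0.38 ] q7 -0.398 tau7 -0.384 0.030533481229190296
```

A fresh 6° turn raised the torque to 0.38 N m. That matches the washer stiffness (0.3 N m per 0.1 rad), so the shoulder is down. Letting go and rising.

send_rows(
  targets=[
    [[0,0,0],[0,0,0],-0.2],
    [[0,0,0],[0,0,0],0],
    [[0,0,0],[0,0,0],0.1],
    [[0,0,0],[0,0,0],0.1],
    [[0,0,-0.01],[0,0,0],0.1],
    [[0,0,-0.025],[0,0,0],0.1],
    [[0,0,-0.045],[0,0,0],0.1],
    [[0,0,-0.075],[0,0,0],0.1],
    [[0,0,-0.105],[0,0,0],0.1],
    [[0,0,-0.12],[0,0,0],0.1],
  ],
)

```text
t: 36.85
tool_pos: [0.4975, 0.0115, 0.1847]
orientation: [3.141, -0.004, 0.377]
wrist_force: [0.2, 0.0, 0.1]
finger_gap: 0.0471
```

Run:
```python
from m import *
capture('wrist');w,s=snap('wrist','w11.png');T=s['tool_pos'];print(s['t'],T,np.degrees(s['orientation'][2]),s['wrist_force'])
P=campose('wrist',s);i=cv2.imread('pics/w11.png');m=cv2.inRange(cv2.cvtColor(i,cv2.COLOR_BGR2HSV),(12,140,90),(25,255,255))
m=cv2.morphologyEx(m,cv2.MORPH_OPEN,np.ones((5,5)));ct=max(cv2.findContours(m,0,2)[0],key=cv2.contourArea)
c,r=cv2.minEnclosingCircle(ct);print(c,r,toJ(onz(P,c,.078)))
S=np.load('s9.npy',allow_pickle=True).item();print('head now',tri((P,c),(campose('wrist',S),(280.5,219))))
b,_=snap('side','side2.png');a,_=snap('scene','scene2.png')
crop=lambda n,x,y,k,sz:cv2.resize(cv2.imread('pics/'+n)[y-k:y+k,x-k:x+k],(sz,sz),interpolation=cv2.INTER_CUBIC)
o=np.zeros((400,800,3),np.uint8);o[:,:400]=crop('w11.png',280,200,160,400);o[:,400:]=crop('scene2.png',266,222,45,400)
cv2.imwrite('pics/c12.png',o)
```

```text
36.9 [0.4985 0.0113 0.186 ] 21.61807536786905 [ 1.4286 -1.9855  0.7447]
(279.0, 207.5) 21.914705276489258 [ 1.7049 -0.8133]
head now [0.4977 0.0129 0.0801]
```

View pics/c12.png

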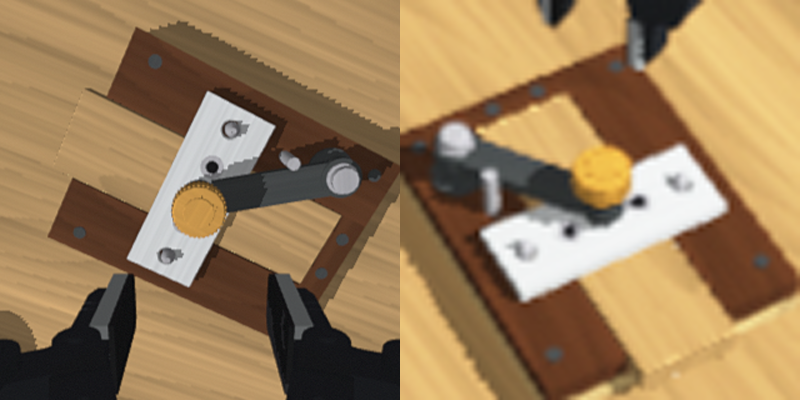

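Final view (crop): the strap lies over the plate next to its pin, with the head at (200,208). Both dowels show through the plate's holes, and the blank is against the stop. One numeric check of the strap angle before handing in.

Run:
```python
from m import *
s=status.state();s['tool_pos']=np.array([.4985,.0113,.186]);P=campose('wrist',s)
S=np.load('s9.npy',allow_pickle=True).item();P9=campose('wrist',S)
f=lambda x,y:(120+x*.8,40+y*.8)
def ang(P,h,p): 
    a,b=toJ(onz(P,h,.08)),toJ(onz(P,p,.062));d=a-b;print(a,b,'len',np.hypot(*d).round(1),'strap deg',(np.degrees(np.arctan2(d[1],d[0]))-126.25).round(2))
ang(P,(279,207.5),f(343,178)); ang(P9,(280.5,219),(80+293/1.9,60+470/1.9))
for n,c,z in(('blank+y',(74,127),.03),('stopcorner',(344,214),.03),('dF',(168,255),.046),('dR',(232,129),.046)): print(n,toJ(onz(P,f(*c),z)))
i=cv2.imread('pics/w11.png');print('joint',status.state()['wrist_force'])
```

```text
[ 1.5108 -0.8294] [ 55.85   -74.9848] len 91.9 strap deg -0.02
[ 2.1452 -3.8334] [ 59.8708 -73.7168] len 90.6 strap deg 3.31
blank+y [ 2.6732 95.1731]
stopcorner [  32.3366 -102.1969]
dF [-46.9348  -0.5482]
dR [50.5989 -0.0837]
joint [0.1504 0.4728 0.6656]
```

```bash
python3 -c "
from h import *
print(hand_in())"
```

```text
the job is handed in; nothing more can be done
None
```

The jig is loaded and clamped as asked, and the job is handed in at about 37 s of the 72 s allowed. I gave the bystanders a wide berth but did not measure them again at the end.

- **Blank:** it is against the stop. The push force rose to 5.5 N there, and after the plate was on, its end measured 99.8 mm from the seat against 100 mm expected. One rough late reading gave about 95 mm; a blank that size cannot sit further in than the stop, so I put that down to a misread edge.
- **Plate:** it is down over both dowels, with both tips showing in its holes. Its width measured true (about 50 mm) when projected at the height of a plate lying flat on the blank.
- **Strap:** it is on its stop pin. A further 2 mm of push did not move it, and the final picture gives −0.02° from the closed position. An earlier picture gave 3.3°, but the post was partly hidden by a finger and its position was off in that reading.
- **Thumbscrew:** it is turned clockwise until tight. The last step peaked at about 0.57 N m and held at about 0.52, a little past first tightness, and the pads slipped slightly on the head. After letting go, a fresh 6° turn gave 0.38 N m, which matches the washer's stiffness, so the shoulder is down.
- **Turn angle:** the screw went tight after about 3.35 rad of wrist turn rather than the 3.8 given. I took this to mean it did not start fully backed out. That is an inference, not something I measured.

At the end the gripper was open, well above the work and touching nothing.

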